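Load the tube feed magazine

TASK

Load the feed magazine: gently draw the sprung follower back by its knob until you feel the stop inside the housing, step the knob sideways so that the hidden catch holds the follower back, and let go. Stand both tube stubs upright in the open track, one behind the other, then free the knob from the catch and ease the follower forward under control until it clamps both stubs against the nose. Never haul hard against the stop or the catch, do not let the follower snap, and leave the other things on the bench where they are.

Things in the scene. Friction and masses are not known exactly. Their poses are not given: they have to be found in the camera images.
- magazine: Low metal feed magazine fixed to the bench: nose, open track, grey housing in a line, 216 mm long, 48 wide, 47 high. Origin on the bench top under the nose's inner face; x runs along the track from nose to housing (the way the follower is pulled back), y across, z up. Nose block: x -12 to 0 mm, up to z 40. The rod must not press on the buffer or catch inside with over 20 N
- track_floor (a point): Middle of the track floor at the nose's inner face, 6 mm above the bench; axes as the magazine's. The track is open from x = 0 to the follower: side walls 29 mm apart inside, 4 mm thick, up to 28 mm above the bench, with flared lips up to 33 mm (43 mm over the lips)
- follower_face (a point): Middle of the front face (towards the nose) of the steel follower head; the face is 26 mm wide and reaches from 8 to 38 mm above the bench; this point is 23 mm above it
- knob_grip (a point): Middle of the grip of the upright black knob on the rear end of the follower's rod, 52 mm above the bench; knob 20 mm across, gripped from 36 to 64 mm above the bench, top at 67; a 16 mm post below it. With the follower forward it stands at magazine x = 218 mm, y = 0, clear of the housing by 26 mm
- follower (a joint): Travel of the follower in m: 0 forward (its face 8 mm from the nose; it starts so, the track empty), growing as it is pulled along magazine +x; the track is then open for 8 mm + travel. Its spring drives it forward with 6.5 N at 0, 9 N at 0.08. Let go, it would snap home at 0.4 m/s. With both stubs clamped it reads 0.044
- knob (a joint): Sideways place of knob and rod in m: 0 in line with the track, up to 0.012 towards magazine +y; small friction, no spring. Short of the catch it is blocked in line; past the catch it can step over, and the follower, let forward 3 to 6 mm, then hangs on the rubber-faced catch. To free it, bring the knob back to 0
- stub_a: Bare metal tube stub with flared ends standing on the bench, 26 mm in diameter, 63 mm high; origin at the centre of its underside, z up; 70 g. The two are alike and may stand in either order in the track
- stub_b: The second, identical tube stub
- nut: Large plain hexagon nut, 47x41x20 mm, lying on the bench; bystander; origin at the centre of its underside
- ring: Plain spacer ring, 54 mm in diameter, 12 mm high; bystander; origin at the centre of its underside
- valve: Brass valve lying on the bench, 44x118x46 mm; bystander; origin at the centre of its underside
- housing (a point): Middle of the grey spring housing's top, 44 mm above the bench, screwed cover 2 mm on it; housing from magazine x 90 to 182 mm, 48 mm wide. Unseen inside is a catch set anew each time: the rod clears it at some travel between 52 and 74 mm; 3.5 mm later it meets a rubber buffer of about 5 N a mm, felt through the knob on top of the spring

How it is judged (in metres and radians):
On the way, in this order (a step that is already met when the one before it is completed fails the run):
1. the follower stays back on its catch with the fingers off it: travel over 47 mm, knob over 7 mm to the side (value of joint follower above 0.047 m and value of joint knob above 0.007 m and contact force between the fingers and anything else below 0.2 N), for 0.3 s.
2. both stubs stand upright on the track floor in front of the caught follower (all of step 1 and x of stub_a in the frame of track_floor between 0.008 and 0.072 m and y of stub_a in the frame of track_floor between -0.004 and 0.004 m and z of stub_a in the frame of track_floor between -0.003 and 0.004 m and angle between each of stub_a, stub_b's own z axis and vertical below 0.12 rad and x of stub_b in the frame of track_floor between 0.008 and 0.072 m and y of stub_b in the frame of track_floor between -0.004 and 0.004 m and z of stub_b in the frame of track_floor between -0.003 and 0.004 m), for 0.2 s.
At the end, for the whole second after the job is handed in: Both stubs stand upright (within 0.12 rad) on the track floor, within 4 mm of its middle line and with their centres less than 45 mm from the nose; the follower rests against them (travel 40 to 48 mm), its knob back in line (within 4 mm); all at rest (x of stub_a in the frame of track_floor between 0.008 and 0.045 m and y of stub_a in the frame of track_floor between -0.004 and 0.004 m and z of stub_a in the frame of track_floor between -0.003 and 0.004 m and angle between each of stub_a, stub_b's own z axis and vertical below 0.12 rad and x of stub_b in the frame of track_floor between 0.008 and 0.045 m and y of stub_b in the frame of track_floor between -0.004 and 0.004 m and z of stub_b in the frame of track_floor between -0.003 and 0.004 m and value of joint follower between 0.04 and 0.048 m and value of joint knob below 0.004 m and linear speed of each of stub_a, stub_b below 0.02 m/s and velocity of joint follower between -0.01 and 0.01 m/s); the robot touches nothing.
It fails at once if the follower or its knob is pressed against the buffer or the catch with over 20 N (contact force between magazine and follower above 20 N).
It fails at once if the follower snaps forward, faster than 0.35 m/s (velocity of joint follower below -0.35 m/s).
It fails at once if a bystander is moved more than 20 mm (distance of any of nut, ring, valve from where it was at the start of the episode above 0.02 m).
It also fails if it takes over 72 s, if anything falls off the work surface, if the arm or the gripper's body presses on something with over 40 N, if the wrist force passes 120 N, or if a joint passes its speed limit or range.

ROBOT

A 7-joint arm with a two-finger parallel gripper is mounted at the origin on a cart in front of the work surface, level with it; the furniture and walls round the work are solid. World frame = base frame: x ahead of the robot, y to its left, z up, the work surface at z = 0. Lengths are in mm, angles in rad, forces in N, time in s.
With the tool pointing down it reaches from about 350 to 900 mm from the base axis. Payload 7.2 kg.
Tool frame: the origin (TCP) lies between the finger pads; the fingertips stand 22 mm ahead of it and the grasp point (between the pads) lies 3 mm ahead of it (nose_length is the z of the fingertips in the tool frame, in mm); z points along the fingers, y is the line along which they close (so a half turn about z gives the same grasp; the last joint's range is limited). The gripper opens to 85 mm and grips with 20 to 120 N. Pads are 22 mm wide; open, the fingers measure 114 mm over their backs; the gripper's body (76 mm by 85 mm) begins 54 mm behind the grasp point. The pads swing forward as they close: fully open they stand 13 mm farther back than shut.
Start: joints at [1.209, 0.411, -0.013, 1.596, 0.006, 1.134, -0.082], TCP at [180.982, -598.225, 253.297] pointing down, gripper open.
Joint ranges: [-2.95, 2.95], [-0.29, 1.99], [-1.47, 1.44], [0.14, 2.54], [-1.03, 4.17], [0.13, 1.85], [-2.86, 2.86]. Speed limits (rad/s): [2.39, 2.39, 3.01, 3.01, 3.14, 3.14, 3.14].

INTERFACE

Orientations are given as a unit quaternion [w, x, y, z].
In Python, from plant import state, snapshot, calibration, hand_in, nose_length gives the robot as it stands.
- The arm moves only by the shell command python3 -m crank 'ROWS'. ROWS is JSON, a list that holds one entry, the list of rows, each a list of 7 numbers: the finger opening in cm, from 0 to 8.54, then the shift along the tool's x, y, z in cm, then the turn, a rotation vector about the tool's x, y, z in rad. A call has 1 to 20 rows; each row is the pose to reach, as a shift and turn from the pose commanded when the call began, along the tool's axes at that moment; what a row does not reach only later rows make up. A row lasts 1/8 s, in which the tool goes at most 62.5 mm and 10.7 degrees, less where a joint would pass 70% of its speed; a pose out of reach is approached as far as the arm can. A call with a gripper value outside its range is refused whole. The fingers move at their own pace and stop on an object; the grip force is fixed at half the most. Time passes only in rows, so rows that repeat a pose let the fingers close. It gives the time, the measured TCP pose, the force, the opening and the grip force at its end, in the units of the state.
- state(): the state, without advancing time (a new reading comes with each control period).
- snapshot(name): name is "side" or "top" or "wrist"; returns the picture (384x512x3 uint8, red, green, blue); there is no depth.
- calibration(name): a dict with "mtx" (3x3 intrinsics, pixels), "cam_to_world" (4x4, takes a point from camera to world coordinates); the wrist camera has in their place "T_tool_cam" (4x4, takes a point from camera to tool coordinates, whose origin is the TCP and whose axes are the flange's). Camera axes: x right, y up, looking along -z (the intrinsics and any distortion apply to the point x, -y, -z); pixel columns grow to the right and rows downward; lengths in mm; the calibration is good to about 2 mm. A picture is of the moment at which its call begins: read the wrist's pose just before it. calibration takes no time and is no camera call.
- hand_in(): hands the job in; it is judged then, once.
The state is a dict: "time": time; "joint_positions": joint angles; "dq": joint speeds; "joint_efforts": joint torques, N m; "tool_pos": TCP position; "orientation": TCP orientation; "contact_force": force on the tool from outside, world axes, zero at the start; "wrist_torque": the same for the moment, N m; "finger_gap": opening from 0.0 (shut) to 1.0 (fully open); "gripper_force": force on a finger pad.
Only numpy, scipy, OpenCV 4.12 (cv2) and the standard library are available. Lean on these libraries where they do the work, as an engineer would, in place of code of your own. Each camera call takes 0.05 s, during which the arm holds its last target. There are 200 camera calls.

## Working session

There is one attempt and no reset: what is moved stays moved. The work goes in short steps, Python scripts to look and compute and a shell command to move; the robot and the scene stay as the last step left them, time stands still between calls to the robot, and variables do not carry over. Pictures are saved under pics/ and viewed, at most 10 in all, crops included, and the job is handed in when it is done.

```bash
ls; mkdir -p pics; python3 - <<'E'
from plant import *
import cv2
print(state()); print(nose_length if not callable(nose_length) else nose_length())
for n in("side","top"):
    c=calibration(n);print(n,c)
    cv2.imwrite(f"pics/{n}0.png",snapshot(n)[:,:,::-1])
print(calibration("wrist"))
E
```

```text
pics
{'time': 0.0, 'joint_positions': array([ 1.2088276 ,  0.41190858, -0.01271323,  1.59705756,  0.00559845,
        1.13431228, -0.08217489]), 'dq': array([ 0.00103641,  0.00086674,  0.0005002 , -0.00060787, -0.00024403,
       -0.00137432, -0.00082323]), 'joint_efforts': array([ 3.06161919e-04, -6.00604892e+01,  6.82200529e-01, -2.99410969e+01,
        1.36952204e-02,  1.04586288e-02, -8.01783727e-06]), 'tool_pos': array([ 180.80205917, -597.78415949,  252.4421074 ]), 'orientation': array([-8.05749507e-04,  9.89227857e-01,  1.46381580e-01, -1.77565200e-04]), 'contact_force': array([-0.33015572, -0.14183694,  0.70793734]), 'wrist_torque': array([-0.01327944, -0.01487432,  0.0144726 ]), 'gripper_force': 0.0, 'finger_gap': 0.9986450764824492}
22.0
side {'mtx': array([[478.84095793,   0.        , 257.96115402],
       [  0.        , 478.84095793, 193.91834517],
       [  0.        ,   0.        ,   1.        ]]), 'cam_to_world': array([[-4.87334194e-01,  6.21159884e-01, -6.13731034e-01,
        -1.78732374e+02],
       [-8.73193134e-01, -3.51690258e-01,  3.37413267e-01,
         6.001
[... 527 characters left out ...]
175e+02],
       [ 2.00424847e-02,  1.09456006e-01,  9.93789556e-01,
         9.65851136e+02],
       [ 0.00000000e+00,  0.00000000e+00,  0.00000000e+00,
         1.00000000e+00]])}
{'mtx': array([[324.75175498,   0.        , 254.42786256],
       [  0.        , 324.75175498, 188.14588354],
       [  0.        ,   0.        ,   1.        ]]), 'T_tool_cam': array([[ 5.28953433e-04,  9.52822560e-01,  3.03527412e-01,
         7.74742633e+01],
       [ 9.99999690e-01, -3.26900513e-04, -7.16492405e-04,
        -8.79692522e-01],
       [-5.83466860e-04,  3.03527697e-01, -9.52822437e-01,
        -1.21130230e+02],
       [ 0.00000000e+00,  0.00000000e+00,  0.00000000e+00,
         1.00000000e+00]])}
```

View pics/top0.png

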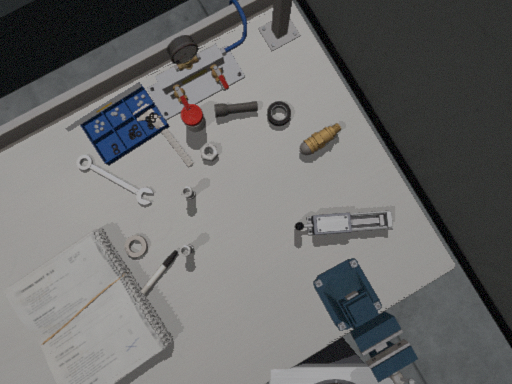

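View pics/side0.png

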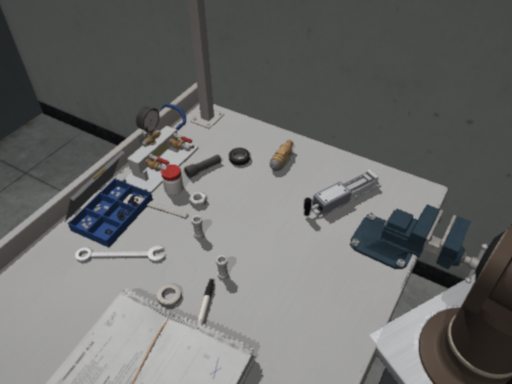

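The top view shows the magazine (nose ~(389,221), knob ~(299,226)), stubs with rims at ~(188,191) and (187,250), the nut at (209,152), the ring at (136,246) and the valve at (320,139). I'll zoom in on the parts that matter.

```bash
cat > h.py <<'E'
import numpy as np,cv2
from plant import *
from scipy.spatial.transform import Rotation as R
def Rt(s): 
    q=s["orientation"]; return R.from_quat([q[1],q[2],q[3],q[0]]).as_matrix()
def cam(n,s=None):
    c=calibration(n)
    if n!="wrist": return c["mtx"],c["cam_to_world"]
    T=np.eye(4);T[:3,:3]=Rt(s);T[:3,3]=s["tool_pos"]
    return c["mtx"],T@c["T_tool_cam"]
def cast(mt,uv,z):
    K,T=mt; d=np.linalg.inv(K)@np.array([uv[0],uv[1],1.]); d=T[:3,:3]@(d*[1,-1,-1]); o=T[:3,3]
    return o+d*(z-o[2])/d[2]
def tri(rays):
    A=np.zeros((3,3));b=np.zeros(3)
    for mt,uv in rays:
        K,T=mt; d=np.linalg.inv(K)@np.array([uv[0],uv[1],1.]); d=T[:3,:3]@(d*[1,-1,-1]); d/=np.linalg.norm(d)
        P=np.eye(3)-np.outer(d,d);A+=P;b+=P@T[:3,3]
    return np.linalg.solve(A,b)
def proj(mt,p):
    K,T=mt; q=np.linalg.inv(T)@np.append(p,1); q=q[:3]*[1,-1,-1]; q=K@q; return q[:2]/q[2]
E
python3 - <<'E'
import cv2,numpy as np
t=cv2.imread("pics/top0.png");s=cv2.imread("pics/side0.png")
f=lambda im,x,y:cv2.resize(im[y:y+75,x:x+100],(400,300),interpolation=cv2.INTER_CUBIC)
cv2.imwrite("pics/z.png",np.vstack([np.hstack([f(t,292,186),f(s,295,155)]),np.hstack([f(t,160,185),f(s,170,205)])]))
E
```

```text
(no output)
```

View pics/z.png

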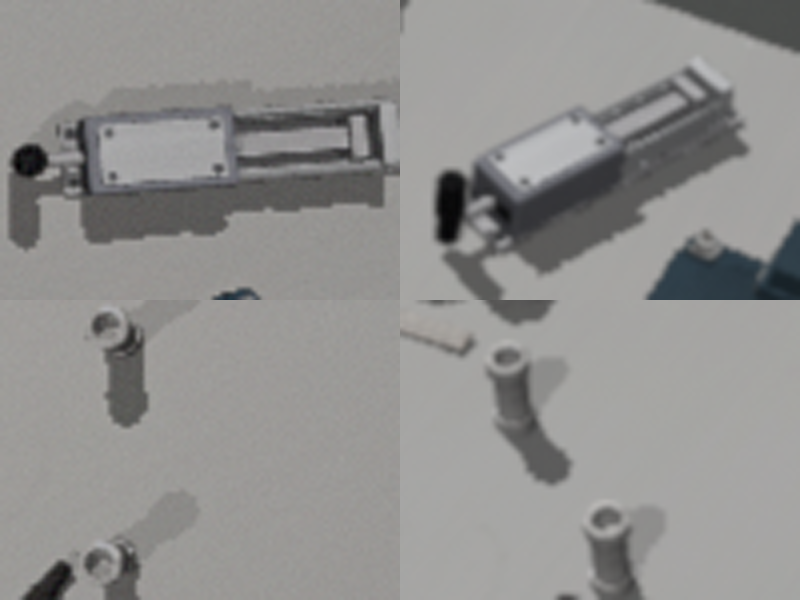

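```bash
python3 - <<'E'
from h import *
np.set_printoptions(precision=1,suppress=True)
t=cam("top");s=cam("side")
T=lambda x,y:(292+x/4-.4,186+y/4-.4)
S=lambda x,y:(295+x/4-.4,155+y/4-.4)
print("knob",cast(t,T(30,159),67),cast(s,S(454,175)if 0 else S(54,175),67))
for n,a in dict(sc1=(108,133),sc2=(214,124),sc3=(113,177),sc4=(218,168)).items(): print(n,cast(t,T(*a),46))
for a in((98,159),(177,118),(209,155),(129,194)): print("sc side",cast(s,S(*a),46))
for n,a,b in(("a",(187,192),(197,219.25)),("b",(185.75,250.5),(221.75,259.5))):
    print(n,cast(t,np.array(a)-.4,63),cast(s,np.array(b)-.4,63))
print(cast(t,(209,152),20),cast(t,(136,246),12))
E
```

```text
knob [493.2  88.9  67. ] [491.4  88.1  67. ]
sc1 [509.4  39.   46. ]
sc2 [515.  -25.6  46. ]
sc3 [482.9  36.4  46. ]
sc4 [488.4 -27.4  46. ]
sc side [505.6  42.9  46. ]
sc side [511.4 -24.   46. ]
sc side [473.1 -21.8  46. ]
sc side [470.   43.4  46. ]
a [572.9 355.9  63. ] [569.9 359.2  63. ]
b [435.3 355.7  63. ] [431.7 360.1  63. ]
[678.3 309.6  20. ] [443.  486.4  12. ]
```

```bash
cat >> h.py <<'E'
H=np.arctan2(0.086,0.996)   # knob-grip heading of tool x
MX=np.array([-0.086,0.9963,0]);MY=np.array([-0.9963,-0.086,0])
KN=np.array([492,88,0.]);OR=KN-218*MX
def go(pts,s=None):
    """pts: (x,y,z,heading of tool x) -> shift cm, turn rad in tool axes"""
    s=s or state();M=Rt(s)
    for x,y,z,h in pts:
        G=np.array([[np.cos(h),np.sin(h),0],[np.sin(h),-np.cos(h),0],[0,0,-1]]).T
        print(np.round(M.T@(np.array([x,y,z])-s["tool_pos"])/10,2),np.round(R.from_matrix(M.T@G).as_rotvec(),3))
E
python3 - <<'E'
from h import *
print(OR); go([(400,-450,253,H),(492,89,190,H)])
t=cam("top")
for a in((318,295),(350,262),(360,370),(415,360)): print(cast(t,a,60))
E
```

```text
[ 510.748  -129.1934    0.    ]
[25.26 -7.8  -0.04] [-0.001  0.     0.208]
[ 49.67 -56.72   6.33] [-0.001  0.     0.208]
[331.50162752  45.45635416  60.        ]
[407.37610472 -31.41352382  60.        ]
[163.54212509 -48.492509    60.        ]
[ 184.81399749 -176.39222162   60.        ]
```

```bash
python3 -m crank '[[[8.5,25.3,-7.8,0,0,0,0.208],[8.5,25.3,-7.8,0,0,0,0.208],[8.5,25.3,-7.8,0,0,0,0.208],[8.5,25.3,-7.8,0,0,0,0.208],[8.5,25.3,-7.8,0,0,0,0.208],[3.6,49.7,-56.7,6.3,0,0,0.208],[3.6,49.7,-56.7,6.3,0,0,0.208],[3.6,49.7,-56.7,6.3,0,0,0.208],[3.6,49.7,-56.7,6.3,0,0,0.208],[3.6,49.7,-56.7,6.3,0,0,0.208],[3.6,49.7,-56.7,6.3,0,0,0.208],[3.6,49.7,-56.7,6.3,0,0,0.208],[3.6,49.7,-56.7,6.3,0,0,0.208],[3.6,49.7,-56.7,6.3,0,0,0.208],[3.6,49.7,-56.7,6.3,0,0,0.208],[3.6,49.7,-56.7,6.3,0,0,0.208],[3.6,49.7,-56.7,6.3,0,0,0.208]]]'
python3 - <<'E'
from h import *
s=state();im=snapshot("wrist")[:,:,::-1].copy();print(s["time"],s["tool_pos"],s["contact_force"])
m=cam("wrist",s);print(proj(m,[492,88,67]),proj(m,s["tool_pos"]))
np.save("pics/s1.npy",s,allow_pickle=True);cv2.imwrite("pics/w1.png",im)
E
```

```text
time: 2.22
tool_pos: [492.5, 86.5, 190.3]
orientation: [0.0, 0.999, 0.042, -0.0]
contact_force: [-1.0, -0.5, 0.1]
finger_gap: 0.422
gripper_force: 0.0
2.225 [492.50465036  86.4986597  190.26914742] [-0.98169066 -0.52583888  0.11742815]
[253.1582441  187.93245377] [256.14318698 274.42930107]
```

View pics/w1.png

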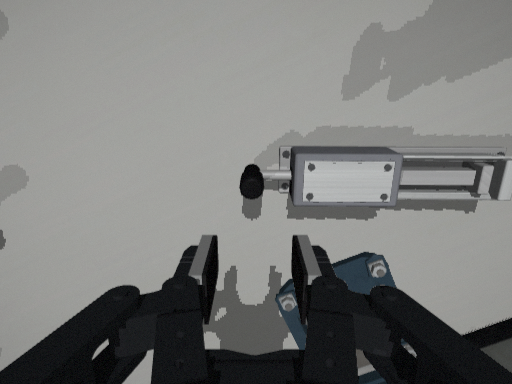

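The wrist view shows the knob with its top at about (252,188) against a prediction of (253,188), and the cover screws at (312,167), (388,167), (309,197) and (388,196). I'll refine the numbers from these.

```bash
python3 - <<'E'
from h import *
np.set_printoptions(precision=1,suppress=True)
s=np.load("pics/s1.npy",allow_pickle=True).item();m=cam("wrist",s)
im=cv2.imread("pics/w1.png");g=im.max(2)
mk=((g<45)*255).astype(np.uint8);mk[215:]=0;mk[:150]=0;mk[:,:220]=0;mk[:,275:]=0
ys,xs=np.nonzero(mk);print(xs.min(),xs.max(),ys.min(),ys.max())
low=ys>ys.max()-14
u=(xs[low].min()+xs[low].max())/2; print("top",u,ys.max()); 
r=(xs[low].max()-xs[low].min()+1)/2
print(cast(m,(u,ys.max()-r*.95),67))
for c in((312,167),(388,167),(309.5,197),(388,196)):
    p=cast(m,c,46);print(p,(p-OR)@MX,(p-OR)@MY)
E
```

```text
240 263 164 198
top 251.5 198
[493.   89.4  67. ]
[507.8  39.7  46. ] 168.54792495715725 -11.636030549301282
[513.2 -24.   46. ] 104.62764888425704 -11.450966690837218
[481.2  38.2  46. ] 169.34150903042237 15.057437580336652
[487.7 -29.3  46. ] 101.46916658237446 14.34914378221297
```

```bash
python3 -m crank '[[[3.4,0.02,-0.35,6,0,0,0],[3.4,0.02,-0.35,11,0,0,0],[3.4,0.02,-0.35,13.3,0,0,0],[3.4,0.02,-0.35,13.3,0,0,0],[3.4,0.02,-0.35,13.3,0,0,0]]]'
python3 - <<'E'
from h import *
s=state();im=snapshot("wrist")[:,:,::-1].copy();print(s["tool_pos"],s["contact_force"],s["orientation"])
cv2.imwrite("pics/w2.png",im)
E
```

```text
time: 2.9
tool_pos: [493.2, 91.5, 58.3]
orientation: [-0.0, 0.999, 0.042, 0.001]
contact_force: [0.3, 0.3, -0.2]
finger_gap: 0.395
gripper_force: 0.0
[493.18083839  91.52202802  58.33797807] [ 0.30378763  0.25328206 -0.18648634] [-3.29378008e-05  9.99101293e-01  4.23802721e-02  7.19979421e-04]
```

View pics/w2.png

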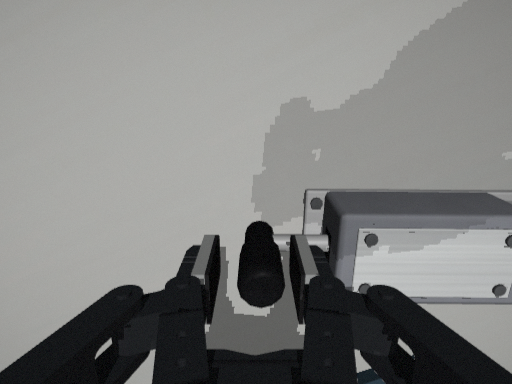

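The knob stands between the pads, at (261,285) against a pad middle of about 254, so it sits slightly toward the housing, as intended. Closing on it now.

```bash
python3 -m crank '[[[1.5,0,0,0,0,0,0],[1.5,0,0,0,0,0,0],[1.5,0,0,0,0,0,0],[1.5,0,0,0,0,0,0]]]'
```

```text
time: 3.45
tool_pos: [493.5, 89.9, 58.7]
orientation: [0.001, 0.999, 0.042, 0.001]
contact_force: [1.1, -6.3, 6.2]
finger_gap: 0.212
gripper_force: 58.4
```

```bash
python3 -m crank '[[[1.5,0,-0.6,0,0,0,0],[1.5,0,-1.2,0,0,0,0],[1.5,0,-1.8,0,0,0,0],[1.5,0,-2.0,0,0,0,0],[1.5,0,-2.0,0,0,0,0]]]'
```

```text
time: 4.08
tool_pos: [492.0, 109.9, 58.7]
orientation: [0.001, 0.999, 0.042, 0.001]
contact_force: [1.1, -6.7, 4.9]
finger_gap: 0.213
gripper_force: 58.4
```

```bash
python3 -m crank '[[[1.5,0,-0.6,0,0,0,0],[1.5,0,-1.2,0,0,0,0],[1.5,0,-1.8,0,0,0,0],[1.5,0,-2.4,0,0,0,0],[1.5,0,-2.8,0,0,0,0],[1.5,0,-2.8,0,0,0,0]]]'
```

```text
time: 4.82
tool_pos: [489.6, 137.7, 58.7]
orientation: [0.001, 0.999, 0.042, 0.001]
contact_force: [1.0, -7.8, 6.1]
finger_gap: 0.209
gripper_force: 58.5
```

```bash
python3 -m crank '[[[1.5,0,-0.2,0,0,0,0],[1.5,0,-0.4,0,0,0,0],[1.5,0,-0.4,0,0,0,0]]]'
```

```text
time: 5.2
tool_pos: [489.3, 141.4, 58.7]
orientation: [0.001, 0.999, 0.042, 0.001]
contact_force: [0.6, -7.9, 5.2]
finger_gap: 0.209
gripper_force: 58.4
```

```bash
python3 -m crank '[[[1.5,0,-0.15,0,0,0,0],[1.5,0,-0.15,0,0,0,0]]]'
```

```text
time: 5.45
tool_pos: [489.2, 142.8, 58.7]
orientation: [0.001, 0.999, 0.042, 0.001]
contact_force: [1.9, -7.6, 5.8]
finger_gap: 0.21
gripper_force: 58.4
```

```bash
python3 -m crank '[[[1.5,0,-0.2,0,0,0,0],[1.5,0,-0.2,0,0,0,0]]]' | grep -E "tool_pos|contact"
```

```text
tool_pos: [489.0, 144.8, 58.7]
contact_force: [0.7, -7.5, 5.9]
```

```bash
python3 -m crank '[[[1.5,0,-0.15,0,0,0,0],[1.5,0,-0.15,0,0,0,0]]]' | grep -E "tool_pos|contact"
```

```text
tool_pos: [488.9, 146.3, 58.6]
contact_force: [1.9, -8.4, 4.9]
```

```bash
python3 -m crank '[[[1.5,0,-0.15,0,0,0,0],[1.5,0,-0.15,0,0,0,0]]]' | grep -E "tool_pos|contact"
```

```text
tool_pos: [488.8, 147.7, 58.7]
contact_force: [1.3, -8.6, 6.0]
```

```bash
python3 -m crank '[[[1.5,0,-0.15,0,0,0,0],[1.5,0,-0.15,0,0,0,0]]]' | grep -E "tool_pos|contact"
```

```text
tool_pos: [488.6, 149.2, 58.7]
contact_force: [1.1, -7.7, 6.0]
```

```bash
python3 -m crank '[[[1.5,0,-0.15,0,0,0,0],[1.5,0,-0.15,0,0,0,0]]]' | grep -E "tool_pos|contact"
```

```text
tool_pos: [488.5, 150.7, 58.6]
contact_force: [1.5, -7.7, 5.2]
```

```bash
python3 -m crank '[[[1.5,0,-0.15,0,0,0,0],[1.5,0,-0.15,0,0,0,0]]]' | grep -E "tool_pos|contact"
```

```text
tool_pos: [488.4, 152.2, 58.6]
contact_force: [2.5, -7.8, 5.8]
```

```bash
python3 -m crank '[[[1.5,0,-0.15,0,0,0,0],[1.5,0,-0.15,0,0,0,0]]]' | grep -E "tool_pos|contact"
```

```text
tool_pos: [488.2, 153.6, 58.6]
contact_force: [1.8, -8.7, 5.6]
```

```bash
python3 -m crank '[[[1.5,0,-0.15,0,0,0,0],[1.5,0,-0.15,0,0,0,0]]]' | grep -E "tool_pos|contact"
```

```text
tool_pos: [488.1, 155.1, 58.6]
contact_force: [1.6, -8.6, 5.8]
```

```bash
python3 -m crank '[[[1.5,0,-0.15,0,0,0,0],[1.5,0,-0.15,0,0,0,0]]]' | grep -E "tool_pos|contact"
```

```text
tool_pos: [488.0, 155.8, 58.6]
contact_force: [1.9, -10.7, 6.2]
```

```bash
python3 -m crank '[[[1.5,0,-0.1,0,0,0,0],[1.5,0,-0.1,0,0,0,0]]]' | grep -E "tool_pos|contact"
```

```text
tool_pos: [488.0, 156.1, 58.5]
contact_force: [1.7, -11.9, 7.3]
```

Buffer felt (about +3.5 N). I'll back off 1 mm, then step toward the robot (magazine +y).

```bash
python3 -m crank '[[[1.5,0,0.1,0,0,0,0],[1.5,-0.2,0.1,0,0,0,0],[1.5,-0.4,0.1,0,0,0,0],[1.5,-0.6,0.1,0,0,0,0],[1.5,-0.6,0.1,0,0,0,0]]]' | grep -E "tool_pos|contact"
```

```text
tool_pos: [482.1, 155.3, 58.6]
contact_force: [2.6, -10.6, 6.2]
```

```bash
python3 -m crank '[[[1.5,-0.2,0,0,0,0,0],[1.5,-0.4,0,0,0,0,0],[1.5,-0.5,0,0,0,0,0],[1.5,-0.5,0,0,0,0,0]]]' | grep -E "tool_pos|contact"
```

```text
tool_pos: [477.2, 154.9, 58.6]
contact_force: [2.5, -10.4, 6.3]
```

```bash
python3 -m crank '[[[1.5,0,0.1,0,0,0,0],[1.5,0,0.2,0,0,0,0],[1.5,0,0.3,0,0,0,0],[1.5,0,0.3,0,0,0,0]]]' | grep -E "tool_pos|contact"
```

```text
tool_pos: [477.2, 152.6, 58.6]
contact_force: [1.4, -8.2, 5.0]
```

```bash
python3 -m crank '[[[1.5,0,0.1,0,0,0,0],[1.5,0,0.2,0,0,0,0],[1.5,0,0.2,0,0,0,0]]]' | grep -E "tool_pos|contact"
```

```text
tool_pos: [477.4, 150.8, 58.6]
contact_force: [0.1, -8.3, 5.9]
```

```bash
python3 -m crank '[[[1.5,0,0.1,0,0,0,0],[1.5,0,0.1,0,0,0,0]]]' | grep -E "tool_pos|contact"
```

```text
tool_pos: [477.4, 150.7, 58.7]
contact_force: [1.2, -5.3, 5.9]
```

```bash
python3 -m crank '[[[1.5,0,0.1,0,0,0,0],[1.5,0,0.15,0,0,0,0],[1.5,0,0.15,0,0,0,0]]]' | grep -E "tool_pos|contact"
```

```text
tool_pos: [477.5, 150.6, 58.7]
contact_force: [0.5, -2.3, 5.9]
```

```bash
python3 -m crank '[[[3.4,0,0,0,0,0,0],[3.4,0,0,0,0,0,0],[3.4,0,0,0,0,0,0],[3.4,0,0,-3,0,0,0],[3.4,0,0,-8,0,0,0],[3.4,0,0,-14,0,0,0],[3.4,0,0,-14,0,0,0]]]'
python3 - <<'E'
from h import *
s=state();im=snapshot("wrist");m=cam("wrist",s);cv2.imwrite("pics/w3.png",im[:,:,::-1])
print(s["joint_positions"].round(2),s["tool_pos"])
g=im.max(2);mk=(g<45);
mk[225:]=0;mk[:100]=0;mk[:,:200]=0;mk[:,300:]=0
ys,xs=np.nonzero(mk);lo=ys>ys.max()-14;u=(xs[lo].min()+xs[lo].max())/2;r=(xs[lo].max()-xs[lo].min()+1)/2
p=cast(m,(u,ys.max()-r*.95),67);print(u,ys.max(),r,p,(p-KN)@MX,(p-KN)@MY)
go([(572,357,130,H+np.pi/2),(572,357,130,H-np.pi/2)])
E
```

```text
time: 11.45
tool_pos: [478.6, 151.9, 201.8]
orientation: [-0.001, 0.999, 0.043, 0.004]
contact_force: [0.1, -0.1, -0.2]
finger_gap: 0.398
gripper_force: 0.0
[-0.08  0.28 -0.39  1.94  0.13  0.94 -2.02] [478.60565097 151.91448331 201.77172801]
256.5 198 12.0 [476.94318334 150.92469935  67.        ] 63.9867641919423 9.589582297663695
[ 11.16 -19.69   7.  ] [ 0.003 -0.004 -1.571]
[ 11.16 -19.69   7.  ] [-0.004 -0.003  1.57 ]
```

```bash
python3 -m crank '[[[6,5,-10,0,0,0,0.4],[6,11.2,-19.7,1,0,0,0.8],[6,11.2,-19.7,1,0,0,1.2],[6,11.2,-19.7,1,0,0,1.57],[6,11.2,-19.7,1,0,0,1.57],[6,11.2,-19.7,1,0,0,1.57],[6,11.2,-19.7,1,0,0,1.57],[6,11.2,-19.7,1,0,0,1.57],[6,11.2,-19.7,1,0,0,1.57],[6,11.2,-19.7,1,0,0,1.57],[6,11.2,-19.7,1,0,0,1.57]]]'
python3 - <<'E'
from h import *
s=state();im=snapshot("wrist");m=cam("wrist",s);cv2.imwrite("pics/w4.png",im[:,:,::-1]);np.save("pics/s4.npy",s,allow_pickle=True)
print(s["joint_positions"].round(2),s["tool_pos"],proj(m,[572,357,63]),proj(m,[572,357,0]))
E
```

```text
time: 12.88
tool_pos: [566.3, 349.3, 181.4]
orientation: [0.004, 0.742, -0.67, -0.001]
contact_force: [0.6, 0.9, -0.1]
finger_gap: 0.702
gripper_force: 0.0
[-1.35  1.04  1.44  1.61 -1.03  1.44 -2.86] [566.31130741 349.28677577 181.39457361] [244.73969575 198.2616276 ] [246.12866849 176.87978257]
```

View pics/w4.png

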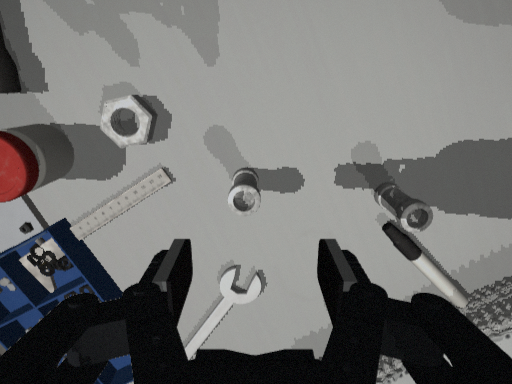

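The wrist view shows stub a's rim at about (245,201) against a prediction of (245,198), and stub b's rim at (417,216). The joints ran into their limits on this turn, so I'll go round the other way.

```bash
python3 -m crank '[[[6,0,0,-2,0,0,-0.18],[6,0,0,-2,0,0,-0.36],[6,0,0,-2,0,0,-0.54],[6,0,0,-2,0,0,-0.72],[6,0,0,-2,0,0,-0.9],[6,0,0,-2,0,0,-1.08],[6,0,0,-2,0,0,-1.26],[6,0,0,-2,0,0,-1.44],[6,0,0,-2,0,0,-1.57],[6,0,0,-2,0,0,-1.57]]]'
python3 - <<'E'
from h import *
s=state();print(s["joint_positions"].round(2),s["tool_pos"])
m=cam("wrist",np.load("pics/s4.npy",allow_pickle=True).item())
for c in((245,201),(417.5,216)):print(cast(m,c,63))
go([(571.5,357,180,H+np.pi/2)])
E
```

```text
time: 14.18
tool_pos: [571.0, 346.6, 209.2]
orientation: [-0.003, 0.999, 0.047, 0.002]
contact_force: [-0.9, -0.1, -0.4]
finger_gap: 0.702
gripper_force: 0.0
[-1.29  0.79  1.16  1.59 -0.76  1.27 -1.48] [571.02800598 346.58406186 209.20213097]
[572.63656265 359.03799274  63.        ]
[434.40915928 357.98359881  63.        ]
[ 0.13 -1.02  2.93] [-1.000e-03 -8.000e-03 -1.563e+00]
```

```bash
python3 -m crank '[[[6,0.1,-1.05,2.5,0,0,-0.18],[6,0.1,-1.05,2.5,0,0,-0.36],[6,0.1,-1.05,2.5,0,0,-0.54],[6,0.1,-1.05,2.5,0,0,-0.72],[6,0.1,-1.05,2.5,0,0,-0.9],[6,0.1,-1.05,2.5,0,0,-1.08],[6,0.1,-1.05,2.5,0,0,-1.26],[6,0.1,-1.05,2.5,0,0,-1.44],[6,0.1,-1.05,2.5,0,0,-1.56],[6,0.1,-1.05,2.5,0,0,-1.56]]]'
python3 - <<'E'
from h import *
s=state();im=snapshot("wrist");m=cam("wrist",s);cv2.imwrite("pics/w5.png",im[:,:,::-1]);np.save("pics/s5.npy",s,allow_pickle=True)
print(s["joint_positions"].round(2),s["tool_pos"],proj(m,[571.7,357.8,63]),proj(m,[434,358,63]))
go([(571.7,357.8,53,H+np.pi/2)],s)
E
```

```text
time: 15.42
tool_pos: [570.4, 357.6, 183.0]
orientation: [-0.001, 0.678, 0.735, 0.002]
contact_force: [-0.1, -0.1, 0.6]
finger_gap: 0.701
gripper_force: 0.0
[-1.12  0.65  0.76  1.58 -0.5   1.1  -0.15] [570.35108789 357.59963697 183.00156631] [256.17473287 190.49454311] [ 77.93903657 176.42741509]
[-0.04  0.1  13.  ] [ 0.003 -0.004 -0.005]
```

View pics/w5.png

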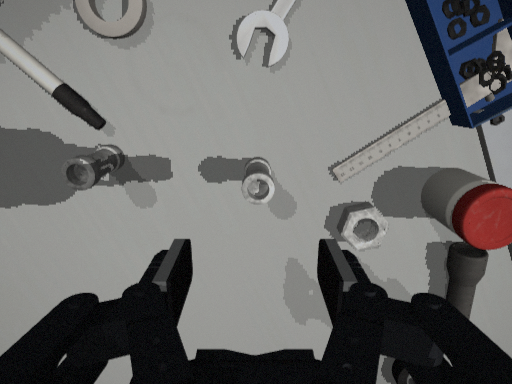

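Stub a's rim is at (258.5,187) and b's at (82,174). The fingers are clear of the nut at (363,228). Casting these and descending.

```bash
python3 - <<'E'
from h import *
s=np.load("pics/s5.npy",allow_pickle=True).item();m=cam("wrist",s)
for c in((258.5,187),(82,174)):
    p=cast(m,c,63);print(p)
    go([(p[0],p[1],53,H+np.pi/2)],s)
E
```

```text
[573.26596816 360.79456723  63.        ]
[ 0.24  0.28 13.  ] [ 0.003 -0.004 -0.005]
[437.261067   360.20439842  63.        ]
[  1.29 -13.28  12.97] [ 0.003 -0.004 -0.005]
```

```bash
python3 -m crank '[[[5,0.2,0.22,5,0,0,0],[5,0.2,0.22,10,0,0,0],[5,0.2,0.22,13,0,0,0],[5,0.2,0.22,13,0,0,0],[1.5,0.2,0.22,13,0,0,0],[1.5,0.2,0.22,13,0,0,0],[1.5,0.2,0.22,13,0,0,0],[1.5,0.2,0.22,13,0,0,0],[1.5,0.2,0.22,13,0,0,0]]]'
```

```text
time: 16.6
tool_pos: [572.6, 361.6, 54.1]
orientation: [-0.0, 0.676, 0.737, 0.003]
contact_force: [1.3, -0.8, 6.4]
finger_gap: 0.278
gripper_force: 59.6
```

```bash
python3 - <<'E'
from h import *
p=OR+15*MX; go([(572.6,361.6,160,H+np.pi/2),(*p[:2],150,H+np.pi/2)]);print(p)
E
```

```text
[  0.04   0.04 -10.59] [ 0.004 -0.004  0.   ]
[-46.82 -10.37  -9.83] [ 0.004 -0.004  0.   ]
[ 509.458  -114.2489    0.    ]
```

```bash
python3 -m crank '[[[1.5,0,0,-5,0,0,0],[1.5,0,0,-10,0,0,0],[1.5,-46.8,-10.4,-10,0,0,0],[1.5,-46.8,-10.4,-10,0,0,0],[1.5,-46.8,-10.4,-10,0,0,0],[1.5,-46.8,-10.4,-10,0,0,0],[1.5,-46.8,-10.4,-10,0,0,0],[1.5,-46.8,-10.4,-10,0,0,0],[1.5,-46.8,-10.4,-10,0,0,0],[1.5,-46.8,-10.4,-10,0,0,0],[1.5,-46.8,-10.4,-10,0,0,0],[1.5,-46.8,-10.4,-10,0,0,0],[1.5,-46.8,-10.4,-10,0,0,0]]]'
python3 - <<'E'
from h import *
s=state();im=snapshot("wrist");m=cam("wrist",s);cv2.imwrite("pics/w6.png",im[:,:,::-1]);np.save("pics/s6.npy",s,allow_pickle=True)
print(s["joint_positions"].round(2),s["tool_pos"],proj(m,OR+[0,0,40]),proj(m,OR+70*MX+[0,0,38]))
E
```

```text
time: 18.23
tool_pos: [508.7, -112.7, 150.7]
orientation: [-0.001, 0.675, 0.738, 0.001]
contact_force: [-0.1, 0.4, 0.4]
finger_gap: 0.282
gripper_force: 59.1
[-0.49  0.45  0.81  2.   -0.43  0.87  0.64] [ 508.73683472 -112.7408255   150.69088097] [255.37173816 214.74399447] [255.82435256 122.07947903]
```

View pics/w6.png

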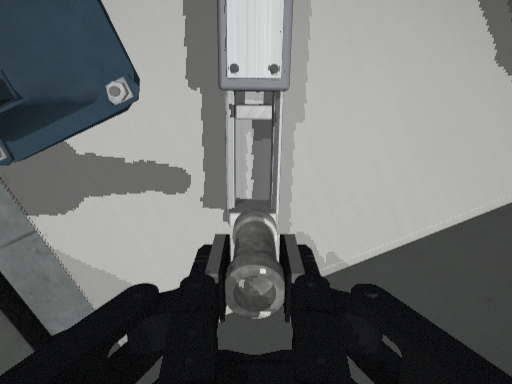

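The stub (rim at (254,288)) is held over the nose. The track runs up the column near 254, with lips at about 226–282, the follower face at row ~118 and the nose's inner edge at row ~212. Checking the offsets.

```bash
python3 - <<'E'
from h import *
np.set_printoptions(precision=1,suppress=True,linewidth=200)
s=np.load("pics/s6.npy",allow_pickle=True).item();m=cam("wrist",s)
im=cv2.imread("pics/w6.png",0)
for r in(135,155,175,195):print(r,im[r-2:r+3,218:292].mean(0).astype(int))
print("col250-256 rows95-125",im[95:125,244:264].mean(1).astype(int))
print("rows200-220",im[200:222,234:238].mean(1).astype(int),im[200:222,268:276].mean(1).astype(int))
for z in(-9,45,-54+108):print(proj(m,s["tool_pos"]+[0,0,z]))
print(proj(m,s["tool_pos"]+[0,0,-54]))
for z in (6,28,33): print(z,proj(m,OR+35*MX+[0,0,z]))
print(np.degrees(H+np.pi/2),"tool x heading",np.degrees(np.arctan2(*Rt(s)[[1,0],0])))
E
```

```text
135 [104 106 105 105 105 105 103  84 139 150 174 179 177 176 174 196 103 125 159 160 164 161 160 157 158 160 161 165 184 179 188 188 185 162 159 135  79  80  81  83  82  82  80  82  82  81  81  84  83
  83  83  82  82  66  69 136 115  97 100 100 110 203 201 156 156 156 155 156 158 158 158 158 159 157]
155 [104 104 105 105 104 105 104  93 142 149 169 178 176 176 173 187 103 125 159 160 162 161 159 158 158 160 162 163 186 185 187 188 183 159 158 151 102 106 105 105 106 106 105 108 107 106 106 107 107
 108 107 106 101  62  86 122  96  98  98 106 176 202 182 158 158 158 158 159 158 157 157 156 157 157]
175 [103 104 104 104 104 105 104 107 126 151 164 176 175 177 173 189 111 112 159 160 163 163 160 158 158 160 162 165 187 189 188 187 182 159 104 102 102 104 105 104 106 104 107 108 105 106 107 108 108
 109 107 106  74  63 115  94  97  97 103 144 205 199 143 157 158 157 158 158 158 158 158 158 159 159]
195 [104 105 103 105 104 104 105 105 109 139 158 176 173 173 172 186 136 112 154 156 157 158 162 158 159 160 163 164 182 189 188 186 183 176 104 103 104 103 104 104 105 104 106 108 105 106 108 109 109
 107 104  91  66 109 109  95  97  98 117 205 199 141 157 156 157 157 157 158 158 157 157 157 157 158]
col250-256 rows95-125 [157 157 157 157 162 174 181 181 163 104 125 182 195 196 195 195 193 191 190 190 189 188 181 155 127 114 114 114 114 114]
rows200-220 [ 89  88  87  83  83  87  92  91  80  80  81  79 103 158 195 203 204 189 162 138 124 112] [ 91  90  90  90  89  90  91  90  90  86  83  83  89 125 162 164 157 145 138 136 133 140]
[254.9 265.4]
[255.1 361.5]
[255.2 388.5]
[254.8 225. ]
6 [255.5 160.5]
28 [255.5 166.7]
33 [255.6 168.3]
94.93498592677575 tool x heading 95.12089777262243
```

```bash
python3 - <<'E'
from h import *
np.set_printoptions(precision=1,suppress=True)
s=np.load("pics/s6.npy",allow_pickle=True).item();m=cam("wrist",s)
for c,z in(((252.8,212.3),40),((253.3,118),38),((253.0,155),33),((252.7,195),33),((253.5,135),33)):
    p=cast(m,c,z);print(c,p,(p-OR)@MX,(p-OR)@MY)
    q=Rt(s).T@(p-s["tool_pos"]);print("   tool",q)
E
```

```text
(252.8, 212.3) [ 508.6 -127.4   40. ] 2.0099578043429727 1.982285852138483
   tool [-14.9  -1.5 110.6]
(253.3, 118) [502.7 -56.8  38. ] 72.83777962512912 1.80057755192754
   tool [ 55.9  -1.1 112.9]
(253.0, 155) [504.9 -84.3  33. ] 45.216274656714575 1.9654228964394755
   tool [ 28.3  -1.4 117.8]
(252.7, 195) [ 507.5 -115.8   33. ] 13.649494040938674 2.1202581481991944
   tool [ -3.3  -1.6 117.7]
(253.5, 135) [503.9 -69.4  33. ] 60.12805737697186 1.635391284344059
   tool [ 43.2  -1.  117.8]
```

```bash
python3 -m crank '[[[1.5,0.15,-0.16,4,0,0,0],[1.5,0.15,-0.16,5.5,0,0,0],[1.5,0.15,-0.16,6.5,0,0,0],[1.5,0.15,-0.16,7.5,0,0,0],[1.5,0.15,-0.16,8.2,0,0,0],[1.5,0.15,-0.16,8.5,0,0,0],[1.5,0.15,-0.16,8.5,0,0,0]]]' | grep -E "tool_pos|contact|gap"
```

```text
tool_pos: [506.7, -112.9, 65.8]
contact_force: [-0.5, 0.2, -1.0]
finger_gap: 0.282
```

```bash
python3 -m crank '[[[1.5,0,0,0.2,0,0,0],[1.5,0,0,0.4,0,0,0],[1.5,0,0,0.4,0,0,0]]]' | grep -E "tool_pos|contact|gap"
```

```text
tool_pos: [506.7, -112.8, 61.6]
contact_force: [-0.3, 0.1, -0.4]
finger_gap: 0.28
```

```bash
python3 -m crank '[[[1.5,0,0,0.1,0,0,0],[1.5,0,0,0.2,0,0,0],[1.5,0,0,0.2,0,0,0]]]' | grep -E "tool_pos|contact|gap"
```

```text
tool_pos: [506.8, -112.9, 60.1]
contact_force: [-1.9, 0.6, 4.1]
finger_gap: 0.283
```

```bash
python3 -m crank '[[[2.8,0,0,0,0,0,0],[4.2,0,0,0,0,0,0],[4.2,0,0,0,0,0,0],[4.2,0,0,0,0,0,0],[4.2,0,0,-3,0,0,0],[4.2,0,0,-7,0,0,0],[4.2,0,0,-11,0,0,0],[4.2,0,0,-11,0,0,0]]]' | grep -E "time|tool_pos|contact|gap"
python3 - <<'E'
from h import *
s=state();im=snapshot("wrist");m=cam("wrist",s);cv2.imwrite("pics/w7.png",im[:,:,::-1]);np.save("pics/s7.npy",s,allow_pickle=True)
h=H+np.pi/2
print(s["tool_pos"]);go([(435,359.5,170,h),(435,359.5,54,h)],s)
E
```

```text
time: 20.9
tool_pos: [508.2, -113.5, 172.2]
contact_force: [-0.2, 0.4, -0.4]
finger_gap: 0.494
[ 508.23484283 -113.52628678  172.20015461]
[47.76 -3.19  0.32] [ 0.006 -0.002  0.001]
[47.73 -3.25 11.92] [ 0.006 -0.002  0.001]
```

View pics/w7.png

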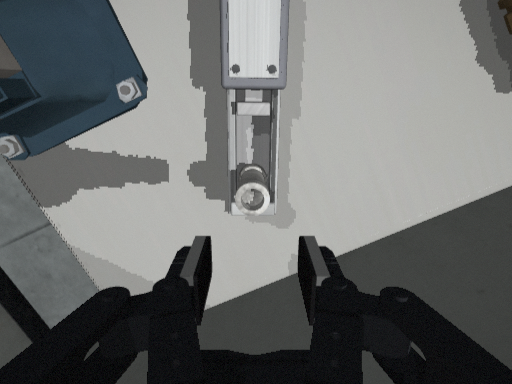

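Stub a stands upright in the track (rim at (252.5,196)), with room up to the follower face at row ~114. On to stub b.

```bash
python3 -m crank '[[[5,47.8,-3.2,0.3,0,0,0],[5,47.8,-3.2,0.3,0,0,0],[5,47.8,-3.2,0.3,0,0,0],[5,47.8,-3.2,0.3,0,0,0],[5,47.8,-3.2,0.3,0,0,0],[5,47.8,-3.2,0.3,0,0,0],[5,47.8,-3.2,0.3,0,0,0],[5,47.8,-3.2,0.3,0,0,0],[5,47.8,-3.2,0.3,0,0,0],[5,47.8,-3.2,0.3,0,0,0],[5,47.8,-3.2,0.3,0,0,0]]]' | grep -E "time|tool_pos|contact|gap"
python3 - <<'E'
from h import *
s=state();im=snapshot("wrist");m=cam("wrist",s);cv2.imwrite("pics/w8.png",im[:,:,::-1])
h=H+np.pi/2;p=proj(m,[435,359.5,63]);print(p,s["joint_positions"].round(2))
g=cv2.GaussianBlur(cv2.cvtColor(im,cv2.COLOR_RGB2GRAY),(5,5),0)
c=cv2.HoughCircles(g,cv2.HOUGH_GRADIENT,1,20,param1=100,param2=14,minRadius=11,maxRadius=26)
for q in c[0]:
    if np.hypot(*(q[:2]-p))<30: print(q,cast(m,q[:2],63))
go([(435,359.5,54,h)],s)
E
```

```text
time: 22.32
tool_pos: [433.6, 358.7, 167.6]
contact_force: [0.0, -0.3, 0.6]
finger_gap: 0.591
[256.74366222 195.83837384] [-1.36  0.49  0.79  1.88 -0.43  0.94 -0.29]
[253.5 192.5  14.1] [432.40691423 361.87188605  63.        ]
[255.5 171.5  12.2] [432.49968719 377.81576893  63.        ]
[ 0.05  0.14 11.36] [ 0.    -0.002 -0.001]
```

```bash
python3 -m crank '[[[5,0.2,0,5,0,0,0],[5,0.2,0,9,0,0,0],[5,0.2,0,11.35,0,0,0],[5,0.2,0,11.35,0,0,0],[1.5,0.2,0,11.35,0,0,0],[1.5,0.2,0,11.35,0,0,0],[1.5,0.2,0,11.35,0,0,0],[1.5,0.2,0,11.35,0,0,0],[1.5,0.2,0,11.35,0,0,0]]]'
python3 - <<'E'
from h import *
s=state();h=H+np.pi/2
# stub a was placed with TCP (506.8,-112.9,60.1); b 32 mm further along MX, z 97 above
p=np.array([506.8,-112.9,0])+32*MX;print(p);go([(*p[:2],145,h)],s)
E
```

```text
time: 23.5
tool_pos: [433.9, 362.9, 55.9]
orientation: [-0.001, 0.676, 0.737, 0.002]
contact_force: [-0.5, -3.4, 6.7]
finger_gap: 0.284
gripper_force: 59.2
[504.048  -81.0184   0.    ]
[-44.79   3.16  -9.08] [ 0.002 -0.004  0.001]
```

```bash
python3 -m crank '[[[1.5,0,0,-5,0,0,0],[1.5,0,0,-10,0,0,0],[1.5,0,0,-10,0,0,0],[1.5,-44.8,3.2,-10,0,0,0],[1.5,-44.8,3.2,-10,0,0,0],[1.5,-44.8,3.2,-10,0,0,0],[1.5,-44.8,3.2,-10,0,0,0],[1.5,-44.8,3.2,-10,0,0,0],[1.5,-44.8,3.2,-10,0,0,0],[1.5,-44.8,3.2,-10,0,0,0],[1.5,-44.8,3.2,-10,0,0,0],[1.5,-44.8,3.2,-10,0,0,0],[1.5,-44.8,3.2,-10,0,0,0]]]' | grep -E "time|tool_pos|contact|gap"
python3 - <<'E'
from h import *
s=state();im=snapshot("wrist");m=cam("wrist",s);cv2.imwrite("pics/w9.png",im[:,:,::-1]);np.save("pics/s9.npy",s,allow_pickle=True)
np.set_printoptions(precision=1,suppress=True,linewidth=200)
print(s["tool_pos"]);p=np.array([506.8,-112.9,0])+31*MX;go([(*p[:2],66,H+np.pi/2)],s)
g=cv2.cvtColor(im,cv2.COLOR_RGB2GRAY)
for r in(100,150,180):print(r,g[r-2:r+3,218:300].mean(0).astype(int))
print(proj(m,s["tool_pos"]+[0,0,8]),proj(m,s["tool_pos"]+[0,0,-56]))
E
```

```text
time: 25.12
tool_pos: [503.7, -79.1, 152.9]
contact_force: [0.4, -0.2, -0.7]
finger_gap: 0.281
[503.7 -79.1 152.9]
[-0.3  0.   8.7] [-0. -0.  0.]
100 [104 105 103 103 100  62  93 111 128 136 136 121  98 122 208 208 208 205 202 207 208 209 205 203 201 203 208 205 207 206 207 204 197 201 206 207 207 207 208 205 204 210 208 204 206 210 213 208 210
 214 212 210 209 213 214 209 206 206 203 203 203 204 204 200 202 197 124 135 136 136 136 133 130 124 126 157 156 157 156 156 156 156]
150 [105 104 103 103 104 104 103 103 104 103 104  99 138 149 171 134 134 111 119 114  51  73  76  75  78  76  75  76  74  78 117 139 138 139 139 139 139 139 138 138 137 133 132 131 132 132 134 131  70
  74  73  74  70  71  80  87  52  63 135  96  99 101 101 130 200 195 155 157 157 157 158 158 158 157 158 157 157 158 156 156 156 156]
180 [104 103 105 103 103 105 105 105 104 104 104  92 130 148 167 175 177 175 183 191 110 132 159 161 160 160 155 156 159 160 161 170 185 185 186 183 180 144 102  95  96  97  97  98  96  95 107 105 106
 108 108 104 104 103 101  68  68 146  95  98  98 101 141 200 187 156 156 156 154 155 155 156 157 157 158 157 159 180 182 181 182 182]
[254.9 287.6] [254.8 223.7]
```

View pics/w9.png

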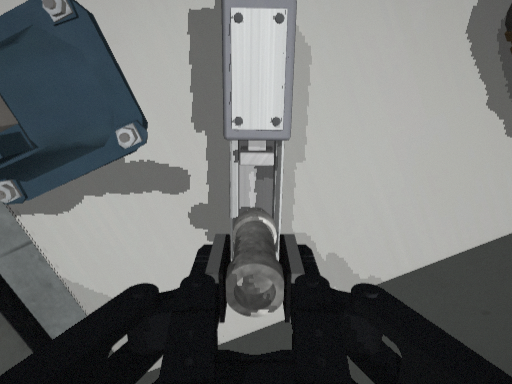

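Stub b is held with its rim at (255,288), centred on the tool. The track's centre is at column 256 and the follower face at row ~165. I'll lower it 4 mm closer to the nose.

```bash
python3 -m crank '[[[1.5,-0.4,0.06,4,0,0,0],[1.5,-0.4,0.06,5.5,0,0,0],[1.5,-0.4,0.06,6.5,0,0,0],[1.5,-0.4,0.06,7.5,0,0,0],[1.5,-0.4,0.06,8.2,0,0,0],[1.5,-0.4,0.06,8.5,0,0,0],[1.5,-0.4,0.06,8.5,0,0,0]]]' | grep -E "tool_pos|contact|gap"
```

```text
tool_pos: [504.9, -85.0, 68.4]
contact_force: [-0.6, 0.1, -0.5]
finger_gap: 0.278
```

```bash
python3 -m crank '[[[1.5,0,0,0.2,0,0,0],[1.5,0,0,0.4,0,0,0],[1.5,0,0,0.4,0,0,0]]]' | grep -E "tool_pos|contact|gap"
```

```text
tool_pos: [504.8, -84.8, 64.2]
contact_force: [-0.5, 0.6, -0.2]
finger_gap: 0.278
```

```bash
python3 -m crank '[[[1.5,0,0,0.1,0,0,0],[1.5,0,0,0.2,0,0,0],[1.5,0,0,0.2,0,0,0]]]' | grep -E "tool_pos|contact|gap"
```

```text
tool_pos: [504.8, -84.8, 62.2]
contact_force: [0.5, 0.1, -0.8]
finger_gap: 0.279
```

```bash
python3 -m crank '[[[1.5,0,0,0.1,0,0,0],[1.5,0,0,0.1,0,0,0]]]' | grep -E "tool_pos|contact|gap"
```

```text
tool_pos: [505.0, -85.0, 61.9]
contact_force: [-2.7, 0.9, 10.2]
finger_gap: 0.279
```

Seated. Release, rise, and plan the knob grasp.

```bash
python3 -m crank '[[[2.8,0,0,-0.1,0,0,0],[4.2,0,0,-0.1,0,0,0],[4.2,0,0,-0.1,0,0,0],[4.2,0,0,-0.1,0,0,0],[4.2,0,0,-3,0,0,0],[4.2,0,0,-7,0,0,0],[4.2,0,0,-11,0,0,0],[4.2,0,0,-11,0,0,0]]]' | grep -E "time|tool_pos|contact|gap"
python3 - <<'E'
from h import *
s=state();im=snapshot("wrist");m=cam("wrist",s);cv2.imwrite("pics/w10.png",im[:,:,::-1])
print(s["tool_pos"]);go([(478,151.5,185,H)],s)
g=cv2.GaussianBlur(cv2.cvtColor(im,cv2.COLOR_RGB2GRAY),(5,5),0)
c=cv2.HoughCircles(g,cv2.HOUGH_GRADIENT,1,15,param1=100,param2=12,minRadius=9,maxRadius=26)
o=np.array([506.6,-127.4,0])
for q in c[0]:
    p=cast(m,q[:2],69)
    if abs((p-o)@MY)<12 and -20<(p-o)@MX<90: print(q,(p-o)@MX,(p-o)@MY)
E
```

```text
time: 28.05
tool_pos: [506.4, -85.5, 173.7]
contact_force: [0.7, 0.6, -1.1]
finger_gap: 0.489
[506.39701321 -85.47201909 173.704059  ]
[23.86 -0.76 -1.07] [ 0.002 -0.007  1.572]
[251.5 150.5  23.9] 76.2806337115653 -1.6072233937491234
[251.5 201.5  18.8] 38.135428115148514 -1.5596536502783949
[249.5 185.5  19.9] 50.508201450382145 -0.11928867748918985
[248.5 223.5  24.3] 20.47458276694363 0.7294464580494268
[242.5 137.5  14.4] 85.42359369650653 4.6408235471075505
[256.5 239.5  18.6] 7.125099201708861 -5.361722515266211
```

```bash
python3 - <<'E'
from h import *
for f,rows in(("w7",(170,225)),("w10",(165,275))):
    im=cv2.imread(f"pics/{f}.png",0)[rows[0]:rows[1],225:285]
    for th in(165,185,200):
        n,l,st,c=cv2.connectedComponentsWithStats((im>th).astype(np.uint8))
        print(f,th,[(st[i][:4]+[225,rows[0],0,0]).tolist()+[int(st[i][4])] for i in range(1,n) if st[i][4]>60])
    s=im[::4,::4];print(s)
E
```

```text
w7 165 [[275, 170, 3, 43, 81], [225, 183, 49, 42, 874]]
w7 185 [[243, 184, 27, 30, 223], [232, 204, 16, 11, 81]]
w7 200 [[255, 184, 15, 30, 152]]
[[101 112  78  80  62 157  87  94 125 144 106  65  97 185 155]
 [102 111  77  79 112  86  85  86  95 114  78  68  97 178 158]
 [104 109  77  82  76  77  77  77  86  96  88  69  94 165 155]
 [102 110  77  82  77  78 109 126 104  96  84  66  96 147 155]
 [103 108  74  80 146 195 192 179 213 205 109  59  96 147 157]
 [102 110  75 118 186 166 146  80 109 179 220  48  96 133 156]
 [103 113  77 168 175 152 166 152 111 125 209  99  71 139 155]
 [102 110  81 176 130 154 165 107 112 132 222 218  75 140 155]
 [102 112 129 162 136 161 192 106 118  87 224 176 104 155 157]
 [104 110 204 169 153 127  99  87  87 120 221 184 179 156 154]
 [105 110 200 200 190 199 150 128 189 217 182 178 176 155 156]
 [179 180 184 182 184 156 148 156 179 163 163 165 170 155 154]
 [179 182 181 181 179 155 156 156 154 156 154 156 157 155 155]
 [182 180 179 180 179 182 181 158 164 165 166 155 158 155 156]]
w10 165 [[274, 165, 3, 77, 125], [236, 184, 33, 31, 373], [225, 219, 60
[... 1195 characters left out ...]
1 152]
 [101 115 171 176 122 160 162 110 114  79 218 130 158 151 151]
 [133 117 196 166 128 109 100 102  89  85 219 175 162 153 151]
 [176 165 191 177 155 122  80  82  79 216 200 170 152 151 153]
 [176 174 178 176 172 180 176 178 216 188 148 146 153 151 152]
 [179 177 175 176 175 176 177 162 176 176 176 174 152 152 154]
 [176 176 178 177 178 176 174 176 176 178 177 179 177 177 163]
 [177 179 177 175 175 175 176 177 179 176 180 178 177 177 177]
 [176 176 178 174 175 174 177 178 176 176 178 178 176 177 175]
 [177 176 176 178 177 176 175 178 176 176 176 177 177 177 177]
 [175 176 174 176 177 176 176 176 175 177 175 176 176 177 178]
 [175 173 176 177 174 176 177 175 174 174 174 175 176 176 176]]
```

Two upright rims stand in line (rows 184–214 and 219–247, columns ~236–269). Back to the knob.

```bash
python3 -m crank '[[[3.4,5,-0.8,-1,0,0,0.18],[3.4,10,-0.8,-1,0,0,0.36],[3.4,15,-0.8,-1,0,0,0.54],[3.4,20,-0.8,-1,0,0,0.72],[3.4,23.9,-0.8,-1,0,0,0.9],[3.4,23.9,-0.8,-1,0,0,1.08],[3.4,23.9,-0.8,-1,0,0,1.26],[3.4,23.9,-0.8,-1,0,0,1.44],[3.4,23.9,-0.8,-1,0,0,1.57],[3.4,23.9,-0.8,-1,0,0,1.57],[3.4,23.9,-0.8,-1,0,0,1.57]]]' | grep -E "time|tool_pos|orien|gap"
python3 - <<'E'
from h import *
s=state();im=snapshot("wrist");m=cam("wrist",s);cv2.imwrite("pics/w11.png",im[:,:,::-1])
g=im.max(2);mk=(g<45);mk[225:]=0;mk[:100]=0;mk[:,:200]=0;mk[:,300:]=0
ys,xs=np.nonzero(mk);lo=ys>ys.max()-14;u=(xs[lo].min()+xs[lo].max())/2;r=(xs[lo].max()-xs[lo].min()+1)/2
print(u,ys.max(),r,cast(m,(u,ys.max()-r*.95),67),s["joint_positions"].round(2))
go([(477.4,151.6,58.6,H)],s)
E
```

```text
time: 29.48
tool_pos: [475.8, 152.0, 181.3]
orientation: [-0.001, 0.999, 0.045, -0.0]
finger_gap: 0.4
257.0 202 12.5 [476.61702197 150.98328739  67.        ] [-1.33  0.59  1.29  2.03 -0.67  1.04 -1.19]
[ 0.16  0.08 12.27] [-0.002  0.     0.004]
```

```bash
python3 -m crank '[[[3.4,0.15,0.05,5,0,0,0],[3.4,0.15,0.05,10,0,0,0],[3.4,0.15,0.05,12.3,0,0,0],[3.4,0.15,0.05,12.3,0,0,0],[3.4,0.15,0.05,12.3,0,0,0]]]' | grep -E "time|tool_pos|contact|gap"
```

```text
time: 30.15
tool_pos: [478.4, 152.1, 59.9]
contact_force: [0.2, -0.2, 0.3]
finger_gap: 0.397
```

```bash
python3 -m crank '[[[2.6,0,0,0,0,0,0],[2.0,0,0,0,0,0,0],[1.5,0,0,0,0,0,0],[1.5,0,0,0,0,0,0],[1.5,0,0,0,0,0,0],[1.5,0,0,0,0,0,0]]]' | grep -E "time|tool_pos|contact|gap|force"
```

```text
time: 30.9
tool_pos: [478.5, 150.7, 60.0]
contact_force: [-0.6, -6.2, 5.6]
finger_gap: 0.211
gripper_force: 58.4
```

```bash
python3 -m crank '[[[1.5,0,-0.15,0,0,0,0],[1.5,0,-0.3,0,0,0,0],[1.5,0,-0.3,0,0,0,0]]]' | grep -E "time|tool_pos|contact|gap|force"
```

```text
time: 31.28
tool_pos: [478.4, 152.8, 60.0]
contact_force: [0.2, -9.0, 4.1]
finger_gap: 0.209
gripper_force: 58.4
```

```bash
python3 -m crank '[[[1.5,0.2,0,0,0,0,0],[1.5,0.4,0,0,0,0,0],[1.5,0.6,0,0,0,0,0],[1.5,0.8,0,0,0,0,0],[1.5,1.0,0,0,0,0,0],[1.5,1.0,0,0,0,0,0]]]' | grep -E "time|tool_pos|contact|gap|force"
```

```text
time: 32.02
tool_pos: [488.4, 153.4, 60.0]
contact_force: [1.4, -8.2, 4.2]
finger_gap: 0.212
gripper_force: 58.4
```

```bash
python3 -m crank '[[[1.5,0.1,0,0,0,0,0],[1.5,0.1,0,0,0,0,0]]]' | grep -E "time|tool_pos|contact|gap|force"
```

```text
time: 32.28
tool_pos: [489.3, 153.5, 60.0]
contact_force: [0.2, -9.2, 4.3]
finger_gap: 0.212
gripper_force: 58.4
```

```bash
python3 -m crank '[[[1.5,0.1,0,0,0,0,0],[1.5,0.1,0,0,0,0,0]]]' | grep -E "time|tool_pos|contact|gap|force"
```

```text
time: 32.52
tool_pos: [489.9, 153.6, 60.0]
contact_force: [-2.3, -8.4, 6.0]
finger_gap: 0.207
gripper_force: 58.5
```

```bash
python3 -m crank '[[[1.5,-0.05,0.2,0,0,0,0],[1.5,-0.05,0.5,0,0,0,0],[1.5,-0.05,0.8,0,0,0,0],[1.5,-0.05,0.8,0,0,0,0]]]' | grep -E "time|tool_pos|contact|gap|force"
```

```text
time: 33.02
tool_pos: [490.4, 145.4, 60.0]
contact_force: [0.4, -7.1, 4.6]
finger_gap: 0.212
gripper_force: 58.4
```

Past the catch and moving freely with the spring still on the fingers. Easing on slowly.

```bash
python3 -m crank '[[[1.5,0,0.25,0,0,0,0],[1.5,0,0.5,0,0,0,0],[1.5,0,0.7,0,0,0,0],[1.5,0,0.8,0,0,0,0],[1.5,0,0.8,0,0,0,0]]]' | grep -E "time|tool_pos|contact"
```

```text
time: 33.65
tool_pos: [491.1, 137.7, 60.0]
contact_force: [-1.2, -7.2, 6.2]
```

```bash
python3 -m crank '[[[1.5,0,0.1,0,0,0,0],[1.5,0,0.2,0,0,0,0],[1.5,0,0.3,0,0,0,0],[1.5,0,0.3,0,0,0,0]]]' | grep -E "time|tool_pos|contact"
```

```text
time: 34.15
tool_pos: [491.3, 134.7, 60.0]
contact_force: [-1.0, -7.6, 5.9]
```

```bash
python3 -m crank '[[[1.5,0,0.1,0,0,0,0],[1.5,0,0.2,0,0,0,0],[1.5,0,0.2,0,0,0,0]]]' | grep -E "time|tool_pos|contact"
```

```text
time: 34.52
tool_pos: [491.4, 132.8, 60.0]
contact_force: [-0.5, -7.9, 5.3]
```

```bash
python3 -m crank '[[[1.5,0,0.1,0,0,0,0],[1.5,0,0.2,0,0,0,0],[1.5,0,0.2,0,0,0,0]]]' | grep -E "time|tool_pos|contact"
```

```text
time: 34.9
tool_pos: [491.6, 131.4, 60.0]
contact_force: [-0.2, -6.8, 5.3]
```

```bash
python3 -m crank '[[[1.5,0,0.1,0,0,0,0],[1.5,0,0.2,0,0,0,0],[1.5,0,0.2,0,0,0,0]]]' | grep -E "time|tool_pos|contact"
```

```text
time: 35.28
tool_pos: [491.6, 131.1, 60.0]
contact_force: [-1.9, -1.6, 6.6]
```

Clamped. Releasing and rising.

```bash
python3 -m crank '[[[2.2,0,0.05,0,0,0,0],[2.6,0,0.05,0,0,0,0],[3.6,0,0.05,0,0,0,0],[3.6,0,0.05,0,0,0,0],[3.6,0,0.05,-3,0,0,0],[3.6,0,0.05,-8,0,0,0],[3.6,0,0.05,-14,0,0,0],[3.6,0,0.05,-14,0,0,0],[3.6,0,0.05,-14,0,0,0]]]' | grep -E "time|tool_pos|contact|gap"
python3 - <<'E'
from h import *
s=state();im=snapshot("wrist");m=cam("wrist",s);cv2.imwrite("pics/w12.png",im[:,:,::-1])
g=im.max(2);mk=(g<45);mk[225:]=0;mk[:100]=0;mk[:,:200]=0;mk[:,300:]=0
ys,xs=np.nonzero(mk);lo=ys>ys.max()-14;u=(xs[lo].min()+xs[lo].max())/2;r=(xs[lo].max()-xs[lo].min()+1)/2
p=cast(m,(u,ys.max()-r*.95),67);d=p-np.array([493,89.4,67]);print(p,d@MX,d@MY)
t=cam("top");T=snapshot("top");cv2.imwrite("pics/top2.png",T[:,:,::-1])
g=cv2.cvtColor(T,cv2.COLOR_RGB2GRAY)
o=np.array([508.6,-127.4,0])
for x in(13,39):
    c=proj(t,o+x*MX+[0,0,69]);print(x,c)
print(g[212:232,366:396])
E
```

```text
time: 36.4
tool_pos: [490.6, 130.8, 198.5]
contact_force: [0.1, 0.1, -0.6]
finger_gap: 0.422
[489.26282252 131.33932277  67.        ] 42.10554454323597 0.1165681672633909
13 [384.806364  219.4020198]
39 [373.96621221 220.33034236]
[[151 147 157 163 159 157 156 156 155 155 144 139 139 129 124 124 122 109
  104  98  97 158 168 161 158 141 145 149 148 145]
 [141 136 139 139 128 127 123 100  85  85  81  82  81  77  74  76  81  76
   78  59  71 151 161 158 157 139 143 147 147 145]
 [ 97  98 118 119 118 122 120  83  72  67  65  63  64  66  65  62  47  58
   79  91  98 151 159 159 158 142 143 147 147 145]
 [ 74  66  69  70  77  77  83  96 104 101 100  96  90  83  83  80  81 102
  154 181 178 174 170 164 157 146 145 144 147 146]
 [112  77  80  81  89  79 109 147 168 171 175 163 136 107  93  83 119 167
  171 174 157 147 166 169 163 149 146 147 146 147]
 [119  91  90 127 132 124 171 168 163 152 151 168 168 145 101  96 147 159
  135 110  94  82  96 137 164 154 149 147 145 148]
 [143  99  92  90 102 154 158 130 108 103  88  86 118 158 139 114 143 136
   98  81  82  90  65  79 144 147 148 149 147
[... 931 characters left out ...]
 70  76  83  85  75  71
   70  68  66  63  86 135 137 126 132 142 145 148]
 [128  99  90  75  74  75  68  64  67  74  72  72  67  64  72  77  75  71
   78  74  77  73  82  99 101 102 136 148 147 146]
 [ 78  73  71  72  79  74  73  78  74  75  78  78  80  79  78  78  82  82
   80  81  87  85  83  95  86  82 106 139 149 144]
 [ 83  82  83  80  79  79  80  83  85  83  78  74  74  77  72  65  71  65
   67  75  80  76  88  93  90  94  96 138 148 145]
 [ 81  69  69  70  68  67  76  82  78  79  79  79  79  79  77  76  76  82
   78  77  74  85 137 147 146 143 145 146 149 146]
 [ 82  76  80  77  81  76  75  81  77  77  76  73  79  78  78  78  81  76
   76  78  79  86 139 146 147 148 146 146 147 146]]
```

```bash
python3 -c "
from plant import *
print(state()['contact_force'],hand_in())"
```

```text
the job is handed in; nothing more can be done
[ 0.50702027 -0.21247354  0.93047427] None
```

The job is handed in: both stubs stand upright and clamped against the nose, with the follower travel measured at about 42 mm, the knob back in line and the arm clear at 36 s; `hand_in()` returned no verdict, so I don't know how it was judged.

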